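Kit the parts of a fishing-rod handle into the tray

ROBOT

A 7-joint arm with a two-finger parallel gripper is mounted at the origin on the work surface. World frame = base frame: x ahead of the robot, y to its left, z up, the work surface at z = 0. Lengths are in mm, angles in rad, forces in N, time in s.
With the tool pointing down it reaches from about 400 to 875 mm from the base axis. Payload 4.4 kg.
Tool frame: the origin (TCP) lies midway between the tips of the shut fingers; the grasp point (between the pads) lies 19 mm behind it; z points along the fingers, y is the line along which they close (so a half turn about z gives the same grasp; the last joint's range is limited). The gripper opens to 85 mm and grips with 20 to 120 N. Pads are 22 mm wide; open, the fingers measure 114 mm over their backs; the gripper's body (76 mm by 85 mm) begins 54 mm behind the grasp point. The pads swing forward as they close: fully open they stand 13 mm farther back than shut.
Start: joints at [-1.329, 0.628, 0.038, 1.517, -0.027, 0.996, -0.02], TCP at [196.902, 619.474, 231.313] pointing down, gripper open.
Joint ranges: [-3.06, 3.06], [-0.37, 2.12], [-1.25, 1.32], [0.18, 2.47], [-1.1, 4.24], [0.23, 1.98], [-2.94, 2.94]. Speed limits (rad/s): [2.57, 2.57, 3.14, 3.14, 3.14, 3.14, 3.14].

INTERFACE

Orientations are given as [roll, pitch, yaw] about the fixed x, y, z axes, in that order (R = Rz(yaw) Ry(pitch) Rx(roll)).
In Python, from cell import monitor, cams, ctrl gives the robot as it stands.
- The arm moves only by the tool drive_tool, never from a script. Its argument "motion" is a list of rows, each an object with "fingers": the opening, from 0 (shut) to 1 (fully open); "linear": the shift along the tool's x, y, z in m, a list of three; "twist": the turn about the tool's z in rad. In form: [{"fingers": fingers, "linear": [x, y, z], "twist": twist}, ...]. A call has 1 to 5 rows; each row shifts and turns the commanded pose from where the row before left it, along the tool's axes as they then stand; what a row does not reach is not made up. A row lasts 1/12 s, in which the tool goes at most 41.7 mm and 7.16 degrees, less where a joint would pass 70% of its speed; a pose out of reach is approached as far as the arm can. A call with a gripper value outside its range is refused whole. The fingers move at their own pace and stop on an object; the grip force is fixed at half the most. Time passes only in rows, so rows that do not move let the fingers close. It gives the time, the measured TCP pose, the force, the opening and the grip force at its end, in the units of the state.
- monitor.read_state(): the state, without advancing time (a new reading comes with each control period).
- cams.get_image(name): name is "scene" or "top"; returns a dict with "color" (384x512x3 uint8, blue, green, red), "K" (3x3 intrinsics, pixels), "R" (3x3) and "t" (3): a world point X has camera coordinates R X + t. Camera axes: x right, y down, z forward; pixel columns grow to the right and rows downward; lengths in mm; the calibration is good to about 2 mm. A picture is of the moment at which its call begins. There is no depth.
- ctrl.finish_job(): hands the job in; it is judged then, once.
The state is a dict: "clock": time; "qpos": joint angles; "qd": joint speeds; "tau": joint torques, N m; "eef_pos": TCP position; "tool_rot": TCP orientation; "force": force on the tool from outside, world axes, zero at the start; "torque": the same for the moment, N m; "width": finger opening in mm; "gripper_force": force on a finger pad.
Only numpy, scipy, OpenCV 4.12 (cv2) and the standard library are available. Lean on these libraries where they do the work, as an engineer would, in place of code of your own. Each camera call takes 0.05 s, during which the arm holds its last target. There are 200 camera calls.

TASK

Gather the four parts of the rod handle into the plywood tray, each flat on the floor of its own matching bay: the slim drilled cork upright in the small round bay, the wide drilled cork in the wide round bay, the drilled square block upright in the square bay and the reel seat in the long bay. The two corks without a hole are undrilled blanks: leave them where they stand.

Things in the scene. Friction and masses are not known exactly. Their poses are not given: they have to be found in the camera images.
- grip: Slim drilled cork grip: cork cylinder 28 mm in diameter, 60 mm tall, with a dark 14 mm bore down its middle seen from above, 30 g. Stands upright on the table; origin: centre of its underside, z up.
- wide_cork: Wide drilled cork: cork disc 44 mm in diameter, 24 mm tall, with a dark 18 mm bore in its middle, 30 g. Stands upright on the table; origin: centre of its underside, z up.
- square_block: Drilled square block of brown hardwood, 32 x 32 mm, 50 mm tall, with a 12 mm bore, 50 g. Its x and y axes are square to its faces. Stands upright on the table; origin: centre of its underside, z up.
- reel_seat: Reel seat: straight black plastic bar 96 x 18 mm with a bright steel hood on each end (hoods 24 mm high, black middle 50 mm long and 20 mm high), 60 g. Lies flat on the table; origin: centre of its underside; x along its length, y across it, z up.
- grip_blank: Undrilled cork blank: same size as the slim grip (28 mm diameter, 60 mm tall) but with a plain solid top, no bore. Does not belong in the tray; stays where it is. Stands upright on the table; origin: centre of its underside, z up.
- wide_blank: Undrilled wide cork blank: same size as the wide drilled cork (44 mm diameter, 24 mm tall) but with a plain solid top, no bore. Does not belong in the tray; stays where it is. Stands upright on the table; origin: centre of its underside, z up.
- bay_small: Small round bay, 46 mm inside diameter, 54 mm outside, for the slim cork grip. Dark wood, fixed. One of four bays in a row, 82 mm apart along their y (order varies), in a fixed plywood tray, 140 x 340 mm, rim 12 mm above the table. Origin: centre of its underside, 4 mm above the table; inner floor 3 mm and rim 11 mm above the origin. x runs across the tray, z up.
- bay_wide: Wide round bay, 62 mm inside diameter, 70 mm outside, for the wide cork. Dark wood, fixed. One of four bays in a row, 82 mm apart along their y (order varies), in a fixed plywood tray, 140 x 340 mm, rim 12 mm above the table. Origin: centre of its underside, 4 mm above the table; inner floor 3 mm and rim 11 mm above the origin. x runs across the tray, z up.
- bay_square: Square bay, 52 x 52 mm inside, 58 x 58 mm outside, for the square block. Dark wood, fixed. One of four bays in a row, 82 mm apart along their y (order varies), in a fixed plywood tray, 140 x 340 mm, rim 12 mm above the table. Origin: centre of its underside, 4 mm above the table; inner floor 3 mm and rim 11 mm above the origin. x runs across the tray, z up.
- bay_long: Long rectangular bay, 120 mm inside along its x and 48 mm along its y (126 x 54 mm outside), for the reel seat. Dark wood, fixed. One of four bays in a row, 82 mm apart along their y (order varies), in a fixed plywood tray, 140 x 340 mm, rim 12 mm above the table. Origin: centre of its underside, 4 mm above the table; inner floor 3 mm and rim 11 mm above the origin. x runs across the tray, z up.
Not all that is in view belongs to the job. Leave any pink look-alike of the bay_wide alone.

How it is judged:
By the outcome, as a careful person would: the job done as asked, in the order asked, and still so for the second after the job is handed in, with the robot touching nothing.
It also fails if it takes over 102 s, if anything falls off the work surface, if the arm or the gripper's body presses on something with over 40 N, if the wrist force passes 120 N, or if a joint passes its speed limit or range.

## Working session

There is one attempt and no reset: what is moved stays moved. The work goes in short steps, Python scripts to look and compute and a tool call to move; the robot and the scene stay as the last step left them, time stands still between calls to the robot, and variables do not carry over. Pictures are saved under pics/ and viewed, at most 14 in all, crops included, and the job is handed in when it is done.

Besides the shell and the picture viewer there is one more tool, called after ">>>" as name([rows], argument=value, ...), one row to a line, values as JSON. drive_tool: Moves the arm, as the interface text tells. Its arguments: {"type":"object","properties":{"motion":{"type":"array"}},"required":["motion"]}

```bash
mkdir -p pics; ls
python3 - <<'E'
from cell import monitor,cams
import cv2
s=monitor.read_state();print({k:s[k] for k in('clock','eef_pos','tool_rot','width','force')})
for n in('top','scene'):
    i=cams.get_image(n);cv2.imwrite(f'pics/{n}0.png',i['color']);cv2.imwrite(f'pics/{n}0b.png',cv2.resize(i['color'],(800,600),interpolation=cv2.INTER_CUBIC))
    print(i['K'],i['R'],i['t'])
E
```

```text
pics
{'clock': 0.0, 'eef_pos': array([196.69024657, 618.85360986, 230.37938865]), 'tool_rot': array([-3.13964341e+00, -6.61208354e-06,  2.83378503e+00]), 'width': 85.25526199157014, 'force': array([0.08953464, 0.30968995, 0.30783117])}
[[361.74324853   0.         253.76411218]
 [  0.         361.74324853 188.21532108]
 [  0.           0.           1.        ]] [[-0.02600048 -0.99957961  0.01282869]
 [-0.99651369  0.02489878 -0.07962735]
 [ 0.07927446 -0.01485432 -0.99674215]] [ 16.54688383 551.02477478 878.74041354]
[[464.38227525   0.         250.04957265]
 [  0.         464.38227525 194.58124849]
 [  0.           0.           1.        ]] [[-0.594993    0.80368242  0.0088258 ]
 [ 0.63734995  0.47848464 -0.60401778]
 [-0.48966148 -0.35376123 -0.79692197]] [ 326.87431869 -348.96309266 1365.95796137]
```

View pics/top0b.png

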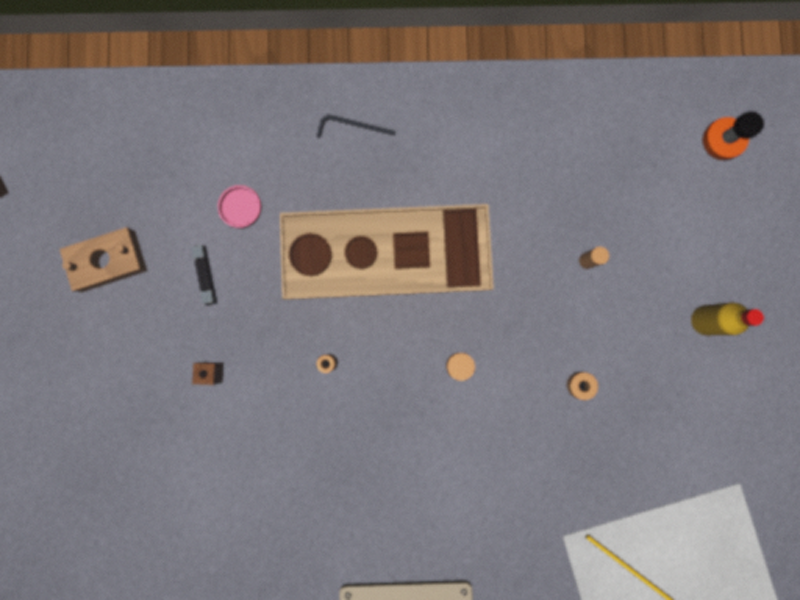

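View pics/scene0b.png

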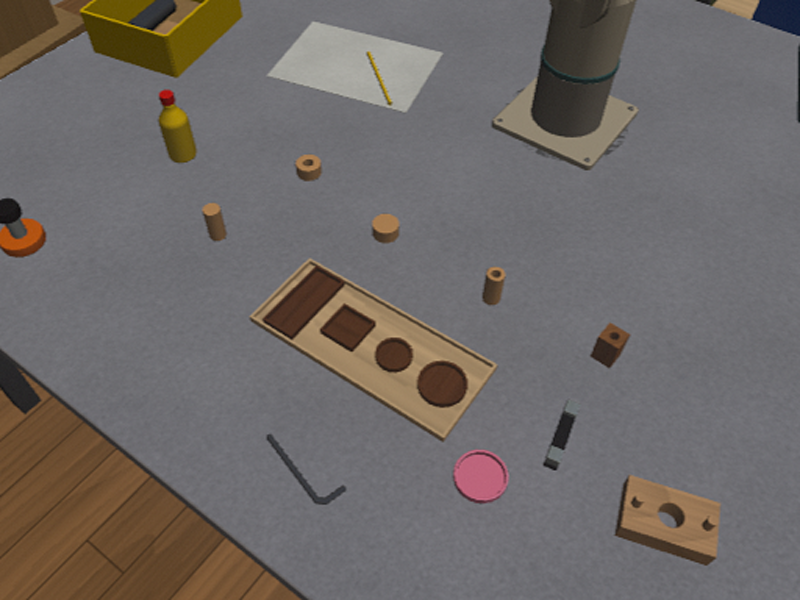

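```bash
cat > h.py <<'E'
import numpy as np,cv2
from cell import cams,monitor
def ray(i,u,v,z):
    "world point at height z (mm) seen at pixel u,v"
    K,R,t=map(np.array,(i['K'],i['R'],i['t']))
    d=R.T@np.linalg.solve(K,[u,v,1]);c=-R.T@t
    return (c+d*(z-c[2])/d[2]).round(1)
def tiles(img,cs,s,k,fn):
    "s px square tiles about centres cs, enlarged k times, ticks each 5 px"
    out=[]
    for u,v in cs:
        t=cv2.resize(img[v-s//2:v+s//2,u-s//2:u+s//2],None,fx=k,fy=k,interpolation=cv2.INTER_CUBIC)
        for j in range(0,s,5):
            L=4 if j%10 else 9
            cv2.line(t,(j*k,0),(j*k,L),(0,255,0),1);cv2.line(t,(0,j*k),(L,j*k),(0,255,0),1)
        t[-1:]=255;t[:,-1:]=255
        out.append(t)
    cv2.imwrite(fn,np.vstack([np.hstack(out[r:r+4]) for r in range(0,len(out),4)]))
E
python3 - <<'E'
from h import *
i=cams.get_image('top');im=i['color']
tiles(im,[(208,233),(373,247),(131,239),(131,176),(199,163),(231,161),(264,160),(295,158)],50,4,'pics/t1.png')
# tray bays: dark brown blobs
hsv=cv2.cvtColor(im,cv2.COLOR_BGR2HSV)
b,g,r=[im[...,k].astype(int) for k in range(3)]
m=((r-b>15)&(r<110)).astype('u1');m[:128]=0;m[195:]=0;m[:,:175]=0;m[:,325:]=0
n,l,st,c=cv2.connectedComponentsWithStats(m)
for k in range(1,n):
    if st[k,4]>100: print('bay',c[k].round(2),st[k],ray(i,*c[k],7))
m=((r-b>25)).astype('u1');m[:222]=0;m[265:]=0;m[:,400:]=0
n,l,st,c=cv2.connectedComponentsWithStats(m)
for k in range(1,n):
    if st[k,4]>40: print('obj',c[k].round(2),st[k])
E
```

```text
bay [295.13 157.9 ] [ 284  133   23   50 1000] [ 627.4 -105.3    7. ]
bay [263.   159.55] [252 149  23  23 468] [625.1 -23.2   7. ]
bay [198.16 162.48] [185 150  27  26 551] [621.5 141.8   7. ]
bay [230.66 160.99] [221 151  20  21 315] [623.4  59.2   7. ]
obj [294.58 234.29] [286 225  18  19 272]
obj [208.13 232.44] [202 227  13  12 115]
obj [129.88 238.54] [123 232  15  14 182]
obj [372.95 246.59] [363 238  20  18 269]
```

View pics/t1.png

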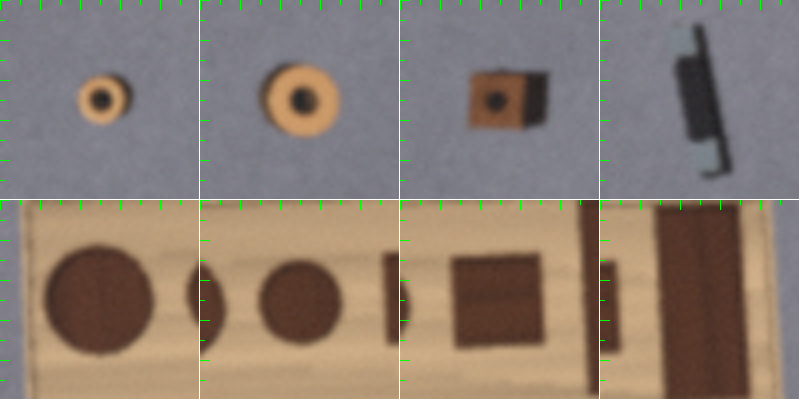

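Run:
```python
from h import *
i=cams.get_image('top');j=cams.get_image('scene')
for n,u,v,z in(('grip',207.9,232.5,60),('wide',373.2,246.9,24),('sq',129.9,238.8,50)): print(n,ray(i,u,v,z))
a=cv2.resize(i['color'][150:202,105:157],(400,400),interpolation=cv2.INTER_CUBIC)
b=cv2.resize(j['color'][250:305,335:390],(400,400),interpolation=cv2.INTER_CUBIC)
o=np.hstack([a,b]).astype(float);o=np.clip((o-20)*1.8,0,255).astype('u1')
cv2.imwrite('pics/reel.png',o)
# triangulation check using scene pixels (800 px picture coords /1.5625)
for n,u,v,z in(('grip',496,272,60),('wide',309,161,24),('sq',614.5,337,50)): print(n,'scene',ray(j,u/1.5625,v/1.5625,z))
```

```text
grip [446.3 113.9  60. ]
wide [ 398.8 -287.7   24. ]
sq [435.9 300.1  50. ]
grip scene [445.5 113.8  60. ]
wide scene [ 398.5 -287.6   24. ]
sq scene [439. 303.  50.]
```

View pics/reel.png

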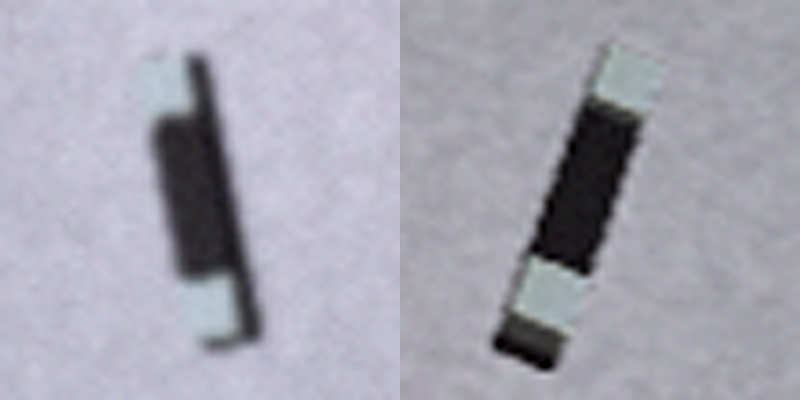

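The reel crop shows the hoods' outer edges in the top view at about (163,56) and (217,336). In full-image pixels the reel's centre is about (129.3,175), with a yaw of about 0.17. I'll start moving to the slim grip.

>>> drive_tool([
  {"fingers": 1,"linear": [0,0,0],"twist": -0.103},
  {"fingers": 1,"linear": [0,0,0],"twist": -0.103},
  {"fingers": 1,"linear": [0,0,0],"twist": -0.102},
  {"fingers": 1,"linear": [-0.0147,-0.0297,0],"twist": 0},
  {"fingers": 1,"linear": [-0.0147,-0.0297,0],"twist": 0},
])

```text
clock: 0.67
eef_pos: [224.9, 560.6, 230.7]
tool_rot: [3.141, -0.001, -3.137]
force: [1.3, 0.1, 0.2]
width: 85.6
gripper_force: 0.0
```

>>> drive_tool([
  {"fingers": 1,"linear": [-0.0147,-0.0297,0],"twist": 0},
  {"fingers": 1,"linear": [-0.0147,-0.0297,0],"twist": 0},
  {"fingers": 1,"linear": [-0.0147,-0.0297,0],"twist": 0},
  {"fingers": 1,"linear": [-0.0147,-0.0297,0],"twist": 0},
  {"fingers": 1,"linear": [-0.0147,-0.0297,0],"twist": 0},
])

```text
clock: 1.08
eef_pos: [300.3, 410.0, 231.4]
tool_rot: [3.142, 0.0, -3.141]
force: [-0.2, -1.0, 0.2]
width: 85.5
gripper_force: 0.0
```

Run:
```python
from h import *
i=cams.get_image('top');j=cams.get_image('scene')
print(ray(i,129.3,175,24),ray(j,360.6,275,24))
P=lambda a,b:ray(i,105+(a+.5)/7.69-.5,150+(b+.5)/7.69-.5,24)
d=P(163,56)-P(217,336);print(np.arctan2(d[1],d[0]),np.linalg.norm(d))
print(monitor.read_state()['tool_rot'])
```

```text
[591.7 310.3  24. ] [592.9 312.2  24. ]
0.1893788539552432 92.96203526171311
[-3.13722225e+00  1.22300205e-03  3.13348404e+00]
```

>>> drive_tool([
  {"fingers": 1,"linear": [-0.0146,-0.0296,0],"twist": 0},
  {"fingers": 1,"linear": [-0.0146,-0.0296,0],"twist": 0},
  {"fingers": 1,"linear": [-0.0146,-0.0296,0],"twist": 0},
  {"fingers": 1,"linear": [-0.0146,-0.0296,0],"twist": 0},
  {"fingers": 1,"linear": [-0.0146,-0.0296,0],"twist": 0},
])

```text
clock: 1.6
eef_pos: [373.3, 262.9, 231.4]
tool_rot: [3.141, 0.0, -3.14]
force: [-0.3, 0.1, -0.5]
width: 85.6
gripper_force: 0.0
```

>>> drive_tool([
  {"fingers": 1,"linear": [-0.0146,-0.0296,0],"twist": 0},
  {"fingers": 1,"linear": [-0.0146,-0.0296,0],"twist": 0},
  {"fingers": 1,"linear": [-0.0146,-0.0296,0],"twist": 0},
  {"fingers": 1,"linear": [-0.0146,-0.0296,0.02],"twist": 0},
  {"fingers": 1,"linear": [-0.0146,-0.0296,0.03],"twist": 0},
])

```text
clock: 2.02
eef_pos: [448.0, 117.1, 184.8]
tool_rot: [3.139, 0.007, -3.141]
force: [1.2, -0.0, -0.7]
width: 85.6
gripper_force: 0.0
```

>>> drive_tool([
  {"fingers": 1,"linear": [0,0,0.035],"twist": 0},
  {"fingers": 1,"linear": [0,0,0.03],"twist": 0},
  {"fingers": 1,"linear": [0,0,0],"twist": 0},
])

```text
clock: 2.27
eef_pos: [441.9, 116.5, 114.0]
tool_rot: [-3.139, -0.009, 3.141]
force: [-0.8, -0.7, 0.3]
width: 85.1
gripper_force: 0.0
```

>>> drive_tool([
  {"fingers": 1,"linear": [-0.001,-0.002,0.03],"twist": 0},
  {"fingers": 1,"linear": [0,0,0.03],"twist": 0},
  {"fingers": 1,"linear": [0,0,0.022],"twist": 0},
  {"fingers": 1,"linear": [0,0,0.01],"twist": 0},
  {"fingers": 1,"linear": [0,0,0],"twist": 0},
])

```text
clock: 2.68
eef_pos: [446.7, 116.3, 27.0]
tool_rot: [-3.141, -0.003, -3.139]
force: [1.0, 0.7, 0.5]
width: 85.6
gripper_force: 0.0
```

>>> drive_tool([
  {"fingers": 0.15,"linear": [0,0,0],"twist": 0},
  {"fingers": 0.15,"linear": [0,0,0],"twist": 0},
  {"fingers": 0.15,"linear": [0,0,0],"twist": 0},
  {"fingers": 0.15,"linear": [0,0,0],"twist": 0},
  {"fingers": 0.15,"linear": [0,0,0],"twist": 0},
])

```text
clock: 3.1
eef_pos: [447.1, 115.9, 28.6]
tool_rot: [-3.141, -0.0, -3.141]
force: [-2.2, -0.0, 16.6]
width: 26.6
gripper_force: 57.7
```

>>> drive_tool([
  {"fingers": 0.15,"linear": [0,0,-0.02],"twist": 0},
  {"fingers": 0.15,"linear": [0,0,-0.03],"twist": 0},
  {"fingers": 0.15,"linear": [-0.025,-0.008,-0.01],"twist": 0},
  {"fingers": 0.15,"linear": [-0.03,-0.01,0],"twist": 0},
  {"fingers": 0.15,"linear": [-0.03,-0.01,0],"twist": 0},
])

```text
clock: 3.52
eef_pos: [533.1, 88.0, 89.4]
tool_rot: [3.141, 0.0, -3.14]
force: [1.0, 0.5, 0.2]
width: 26.3
gripper_force: 59.0
```

>>> drive_tool([
  {"fingers": 0.15,"linear": [-0.03,-0.01,0],"twist": 0},
  {"fingers": 0.15,"linear": [-0.03,-0.01,0],"twist": 0},
  {"fingers": 0.15,"linear": [-0.022,-0.006,0],"twist": 0},
  {"fingers": 0.15,"linear": [-0.01,-0.003,0],"twist": 0},
  {"fingers": 0.15,"linear": [0,0,0],"twist": 0},
])

```text
clock: 3.93
eef_pos: [626.3, 57.2, 87.6]
tool_rot: [-3.141, 0.001, 3.139]
force: [0.4, -0.2, -0.9]
width: 26.6
gripper_force: 59.0
```

>>> drive_tool([
  {"fingers": 0.15,"linear": [0,0,0],"twist": 0},
])

```text
clock: 4.02
eef_pos: [623.1, 58.7, 87.2]
tool_rot: [-3.141, -0.003, 3.141]
force: [0.3, 0.8, 0.6]
width: 26.1
gripper_force: 59.0
```

>>> drive_tool([
  {"fingers": 0.15,"linear": [0,0,0.02],"twist": 0},
  {"fingers": 0.15,"linear": [0,0,0.02],"twist": 0},
  {"fingers": 0.15,"linear": [0,0,0.009],"twist": 0},
  {"fingers": 0.15,"linear": [0,0,0.002],"twist": 0},
  {"fingers": 0.15,"linear": [0,0,0],"twist": 0},
])

```text
clock: 4.43
eef_pos: [621.7, 59.5, 36.3]
tool_rot: [-3.141, -0.005, -3.14]
force: [0.5, 0.3, 0.0]
width: 26.3
gripper_force: 59.0
```

>>> drive_tool([
  {"fingers": 0.15,"linear": [0,0,0.001],"twist": 0},
  {"fingers": 0.15,"linear": [0,0,0],"twist": 0},
])

```text
clock: 4.6
eef_pos: [623.2, 59.3, 35.9]
tool_rot: [-3.141, -0.002, -3.141]
force: [0.1, 0.1, 1.4]
width: 26.2
gripper_force: 59.1
```

>>> drive_tool([
  {"fingers": 0.45,"linear": [0,0,0],"twist": 0},
  {"fingers": 0.6,"linear": [0,0,0],"twist": 0},
  {"fingers": 0.7,"linear": [0,0,0],"twist": 0},
  {"fingers": 0.7,"linear": [0,0,-0.01],"twist": 0},
  {"fingers": 0.7,"linear": [0,0,-0.03],"twist": 0},
])

```text
clock: 5.02
eef_pos: [620.5, 58.2, 72.4]
tool_rot: [-3.14, -0.01, -3.141]
force: [-0.5, -0.8, -0.9]
width: 59.4
gripper_force: 0.0
```

>>> drive_tool([
  {"fingers": 0.7,"linear": [0,0,-0.04],"twist": 0},
  {"fingers": 0.7,"linear": [0,0,-0.03],"twist": 0},
  {"fingers": 0.8,"linear": [0.01,-0.016,0],"twist": 0},
  {"fingers": 0.8,"linear": [0.02,-0.031,0],"twist": 0},
  {"fingers": 0.8,"linear": [0.02,-0.031,0],"twist": 0},
])

```text
clock: 5.43
eef_pos: [574.3, -18.6, 147.2]
tool_rot: [-3.141, 0.001, -3.138]
force: [-0.0, -1.4, 0.1]
width: 68.5
gripper_force: 0.0
```

Run:
```python
from h import *
i=cams.get_image('top');j=cams.get_image('scene')
cv2.imwrite('pics/a.png',np.hstack([cv2.resize(i['color'][110:210,170:320],(450,300)),cv2.resize(j['color'][150:290,150:300],(320,300))]))
```

```text
(no output)
```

View pics/a.png

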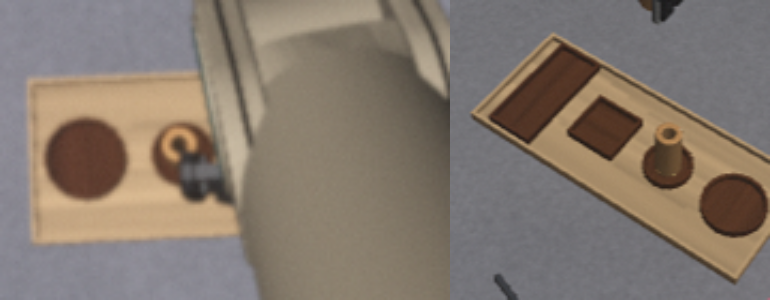

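The slim cork stands upright in the small bay, with its bore at about (178,140) in the left crop. Next is the wide cork.

>>> drive_tool([
  {"fingers": 0.8,"linear": [0.0174,-0.0269,0],"twist": 0},
  {"fingers": 0.8,"linear": [0.0174,-0.0269,0],"twist": 0},
  {"fingers": 0.8,"linear": [0.0174,-0.0269,0],"twist": 0},
  {"fingers": 0.8,"linear": [0.0174,-0.0269,0],"twist": 0},
  {"fingers": 0.8,"linear": [0.0174,-0.0269,0],"twist": 0},
])

```text
clock: 5.95
eef_pos: [486.4, -154.7, 146.5]
tool_rot: [-3.141, -0.001, -3.141]
force: [0.3, 0.2, 0.9]
width: 68.2
gripper_force: 0.0
```

>>> drive_tool([
  {"fingers": 0.9,"linear": [0.0174,-0.0269,0],"twist": 0},
  {"fingers": 0.9,"linear": [0.0174,-0.0269,0],"twist": 0},
  {"fingers": 0.9,"linear": [0.0174,-0.0269,0.02],"twist": 0},
  {"fingers": 0.9,"linear": [0.0174,-0.0269,0.03],"twist": 0},
  {"fingers": 0.9,"linear": [0.0174,-0.0269,0.02],"twist": 0},
])

```text
clock: 6.37
eef_pos: [400.5, -288.0, 77.3]
tool_rot: [-3.14, -0.0, -3.141]
force: [0.0, -0.6, -0.7]
width: 77.0
gripper_force: 0.0
```

>>> drive_tool([
  {"fingers": 0.9,"linear": [0,0,0],"twist": 0},
  {"fingers": 0.9,"linear": [0,0,0],"twist": 0},
])

```text
clock: 6.53
eef_pos: [399.0, -288.5, 76.9]
tool_rot: [-3.141, -0.004, 3.137]
force: [2.0, 1.5, 1.1]
width: 76.8
gripper_force: 0.0
```

>>> drive_tool([
  {"fingers": 0.9,"linear": [0,0.0005,0.03],"twist": 0},
  {"fingers": 0.9,"linear": [0,0,0.025],"twist": 0},
  {"fingers": 0.9,"linear": [0,0,0.01],"twist": 0},
  {"fingers": 0.9,"linear": [0,0,0.004],"twist": 0},
  {"fingers": 0.9,"linear": [0,0,0],"twist": 0},
])

```text
clock: 6.95
eef_pos: [401.4, -285.6, 8.6]
tool_rot: [-3.141, -0.002, -3.14]
force: [0.4, -0.4, -0.2]
width: 76.6
gripper_force: 0.0
```

>>> drive_tool([
  {"fingers": 0.4,"linear": [0,0,0],"twist": 0},
  {"fingers": 0.35,"linear": [0,0,0],"twist": 0},
  {"fingers": 0.35,"linear": [0,0,0],"twist": 0},
  {"fingers": 0.35,"linear": [0,0,0],"twist": 0},
])

```text
clock: 7.28
eef_pos: [401.4, -286.9, 10.2]
tool_rot: [-3.14, 0.0, -3.141]
force: [-0.9, 0.7, 9.3]
width: 41.4
gripper_force: 60.5
```

>>> drive_tool([
  {"fingers": 0.35,"linear": [0,0,-0.02],"twist": 0},
  {"fingers": 0.35,"linear": [0,0,-0.03],"twist": 0},
  {"fingers": 0.35,"linear": [-0.01,0.02,-0.03],"twist": 0},
  {"fingers": 0.35,"linear": [-0.015,0.0292,-0.015],"twist": 0},
  {"fingers": 0.35,"linear": [-0.015,0.0292,0],"twist": 0},
])

```text
clock: 7.7
eef_pos: [443.1, -209.2, 107.5]
tool_rot: [-3.138, 0.005, 3.138]
force: [0.7, -0.5, -0.8]
width: 41.0
gripper_force: 61.2
```

>>> drive_tool([
  {"fingers": 0.35,"linear": [-0.015,0.0292,0],"twist": 0},
  {"fingers": 0.35,"linear": [-0.015,0.0292,0],"twist": 0},
  {"fingers": 0.35,"linear": [-0.015,0.0292,0],"twist": 0},
  {"fingers": 0.35,"linear": [-0.015,0.0292,0],"twist": 0},
  {"fingers": 0.35,"linear": [-0.015,0.0292,0],"twist": 0},
])

```text
clock: 8.12
eef_pos: [516.4, -60.5, 104.1]
tool_rot: [-3.141, -0.001, -3.141]
force: [0.1, -0.7, -0.3]
width: 40.7
gripper_force: 61.2
```

>>> drive_tool([
  {"fingers": 0.35,"linear": [-0.015,0.0292,0],"twist": 0},
  {"fingers": 0.35,"linear": [-0.015,0.0292,0],"twist": 0},
  {"fingers": 0.35,"linear": [-0.015,0.0292,0],"twist": 0},
  {"fingers": 0.35,"linear": [-0.015,0.0292,0],"twist": 0},
  {"fingers": 0.35,"linear": [-0.015,0.0292,0],"twist": 0},
])

```text
clock: 8.53
eef_pos: [591.3, 85.6, 103.9]
tool_rot: [-3.141, -0.001, -3.141]
force: [0.5, -0.8, -0.9]
width: 40.7
gripper_force: 61.2
```

>>> drive_tool([
  {"fingers": 0.35,"linear": [-0.015,0.0292,0],"twist": 0},
  {"fingers": 0.35,"linear": [-0.01,0.0195,0],"twist": 0},
  {"fingers": 0.35,"linear": [0,0,0],"twist": 0},
  {"fingers": 0.35,"linear": [0,0,0],"twist": 0},
])

```text
clock: 8.87
eef_pos: [615.7, 134.4, 103.3]
tool_rot: [3.141, -0.001, -3.139]
force: [0.0, -0.5, 0.0]
width: 41.1
gripper_force: 61.2
```

>>> drive_tool([
  {"fingers": 0.35,"linear": [-0.0065,0.0075,0.02],"twist": 0},
  {"fingers": 0.35,"linear": [0,0,0.03],"twist": 0},
  {"fingers": 0.35,"linear": [0,0,0.02],"twist": 0},
  {"fingers": 0.35,"linear": [0,0,0.009],"twist": 0},
  {"fingers": 0.35,"linear": [0,0,0],"twist": 0},
])

```text
clock: 9.28
eef_pos: [619.9, 137.8, 22.0]
tool_rot: [-3.139, -0.007, 3.14]
force: [0.9, 0.2, -0.1]
width: 40.9
gripper_force: 61.2
```

>>> drive_tool([
  {"fingers": 0.35,"linear": [0,0,0.003],"twist": 0},
  {"fingers": 0.35,"linear": [0,0,0],"twist": 0},
])

```text
clock: 9.45
eef_pos: [622.7, 139.6, 21.9]
tool_rot: [-3.141, -0.0, 3.141]
force: [-0.4, -0.7, -0.9]
width: 40.8
gripper_force: 61.2
```

>>> drive_tool([
  {"fingers": 0.35,"linear": [0,0.002,0.0015],"twist": 0},
  {"fingers": 0.35,"linear": [0,0,0.0015],"twist": 0},
  {"fingers": 0.35,"linear": [0,0,0],"twist": 0},
])

```text
clock: 9.7
eef_pos: [622.3, 142.6, 18.5]
tool_rot: [-3.141, -0.001, -3.141]
force: [-0.2, -0.0, -0.4]
width: 40.9
gripper_force: 61.2
```

>>> drive_tool([
  {"fingers": 0.35,"linear": [0,0,0.0015],"twist": 0},
  {"fingers": 0.6,"linear": [0,0,0],"twist": 0},
  {"fingers": 0.7,"linear": [0,0,0],"twist": 0},
  {"fingers": 0.7,"linear": [0,0,0],"twist": 0},
  {"fingers": 0.7,"linear": [0,0,-0.01],"twist": 0},
])

```text
clock: 10.12
eef_pos: [620.4, 141.7, 24.9]
tool_rot: [-3.14, -0.005, -3.141]
force: [-0.8, -0.6, -0.3]
width: 59.6
gripper_force: 0.0
```

>>> drive_tool([
  {"fingers": 0.7,"linear": [0,0,-0.03],"twist": 0},
  {"fingers": 0.7,"linear": [0,0,-0.04],"twist": 0},
  {"fingers": 0.7,"linear": [0,0,-0.03],"twist": 0},
  {"fingers": 0.7,"linear": [0.025,0.021,0],"twist": 0},
  {"fingers": 0.7,"linear": [0.025,0.021,0],"twist": 0},
])

```text
clock: 10.53
eef_pos: [574.9, 183.2, 129.7]
tool_rot: [3.141, 0.005, 3.137]
force: [-0.5, 0.8, -0.9]
width: 59.2
gripper_force: 0.0
```

>>> drive_tool([
  {"fingers": 0.8,"linear": [0.025,0.021,0],"twist": 0},
  {"fingers": 0.8,"linear": [0.025,0.021,0],"twist": 0},
  {"fingers": 0.8,"linear": [0,0,0],"twist": 0},
])

```text
clock: 10.78
eef_pos: [515.9, 232.5, 127.4]
tool_rot: [3.139, -0.006, -3.132]
force: [-1.2, 0.8, -1.0]
width: 68.5
gripper_force: 0.0
```

Run:
```python
from h import *
i=cams.get_image('top');j=cams.get_image('scene')
a=cv2.resize(i['color'][224:254,115:145],(300,300),interpolation=cv2.INTER_CUBIC)
b=cv2.resize(j['color'][200:240,370:410],(300,300),interpolation=cv2.INTER_CUBIC)
c=cv2.resize(j['color'][200:290,200:335],(200,133))
d=np.zeros((300,200,3),'u1');d[:133]=c
cv2.imwrite('pics/b.png',np.hstack([a,b,d]))
```

```text
(no output)
```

View pics/b.png

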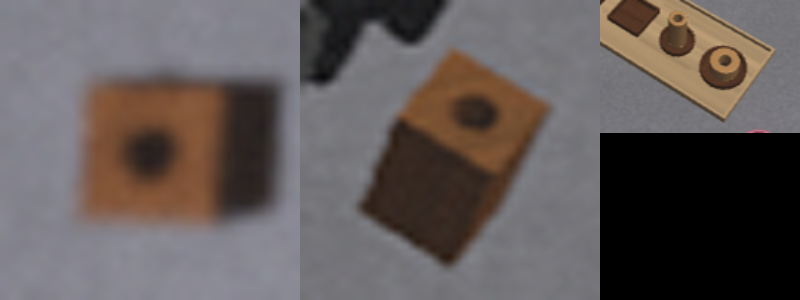

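The wide cork sits in its bay, at about (725,66). The block's bore is at about (148,153) in the top crop and (476,112) in the scene crop.

Run:
```python
from h import *
i=cams.get_image('top');j=cams.get_image('scene')
S=lambda a,b:ray(j,370+(a-300+.5)/7.5-.5,200+(b+.5)/7.5-.5,50)
T=lambda a,b:ray(i,115+(a+.5)/10-.5,224+(b+.5)/10-.5,50)
for f,cs,bo in((S,[(456,50),(550,105),(497,172),(403,120)],(476,112)),(T,[(90,80),(225,85),(220,215),(80,215)],(148,153))):
    P=np.array([f(*c) for c in cs])[:,:2];e=np.roll(P,-1,0)-P
    print(P.mean(0),f(*bo),np.linalg.norm(e,axis=1),np.degrees(np.arctan2(e[:,1],e[:,0]))%90)
print(monitor.read_state()['eef_pos'])
```

```text
[436.175 301.225] [436.5 301.2  50. ] [30.63674265 30.66528982 29.70067339 31.91895988] [87.19362975 86.26049664 89.61417567 88.02506599]
[436.825 300.05 ] [435.8 301.4  50. ] [32.06243908 30.62352037 33.01227045 31.77624899] [86.42366563 87.75425743 88.43777508 86.03000235]
[523.28938973 225.36080569 127.03389634]
```

>>> drive_tool([
  {"fingers": 0.95,"linear": [0.0218,0.0189,0],"twist": 0},
  {"fingers": 0.95,"linear": [0.0218,0.0189,0],"twist": 0},
  {"fingers": 0.95,"linear": [0.0218,0.0189,0],"twist": 0},
  {"fingers": 0.95,"linear": [0.0218,0.0189,0],"twist": 0},
  {"fingers": 0.95,"linear": [0,0,0],"twist": 0.044},
])

```text
clock: 11.4
eef_pos: [431.2, 305.7, 126.7]
tool_rot: [3.14, -0.005, 3.103]
force: [-0.3, 1.0, -0.1]
width: 81.1
gripper_force: 0.0
```

>>> drive_tool([
  {"fingers": 0.95,"linear": [0,0,0],"twist": 0},
  {"fingers": 0.95,"linear": [0,0,0],"twist": 0},
])

```text
clock: 11.57
eef_pos: [436.6, 300.7, 126.7]
tool_rot: [-3.14, -0.0, 3.097]
force: [-0.7, -1.0, 0.1]
width: 80.9
gripper_force: 0.0
```

>>> drive_tool([
  {"fingers": 0.95,"linear": [0,0,0.03],"twist": 0},
  {"fingers": 0.95,"linear": [0,0,0.035],"twist": 0},
  {"fingers": 0.95,"linear": [0,0,0.025],"twist": 0},
  {"fingers": 0.95,"linear": [0,0,0.01],"twist": 0},
  {"fingers": 0.95,"linear": [0,0,0],"twist": 0},
])

```text
clock: 11.98
eef_pos: [434.8, 299.3, 24.5]
tool_rot: [-3.137, -0.005, 3.096]
force: [0.4, 0.1, -0.2]
width: 81.2
gripper_force: 0.0
```

>>> drive_tool([
  {"fingers": 0.4,"linear": [0,0,0],"twist": 0},
  {"fingers": 0.2,"linear": [0,0,0],"twist": 0},
  {"fingers": 0.2,"linear": [0,0,0],"twist": 0},
  {"fingers": 0.2,"linear": [0,0,0],"twist": 0},
  {"fingers": 0.2,"linear": [0,0,0],"twist": 0},
])

```text
clock: 12.4
eef_pos: [435.8, 302.3, 28.2]
tool_rot: [3.141, 0.0, 3.098]
force: [-0.4, -0.0, 6.3]
width: 30.9
gripper_force: 60.3
```

>>> drive_tool([
  {"fingers": 0.2,"linear": [0,0,-0.02],"twist": 0},
  {"fingers": 0.2,"linear": [0,0,-0.03],"twist": 0},
  {"fingers": 0.2,"linear": [0,0,-0.03],"twist": -0.034},
  {"fingers": 0.2,"linear": [0,0,-0.015],"twist": -0.034},
  {"fingers": 0.2,"linear": [-0.007,-0.0127,0],"twist": 0},
])

```text
clock: 12.82
eef_pos: [443.0, 293.9, 126.1]
tool_rot: [3.135, 0.004, -3.111]
force: [0.0, 0.3, -0.8]
width: 30.9
gripper_force: 59.5
```

>>> drive_tool([
  {"fingers": 0.2,"linear": [-0.014,-0.0254,0],"twist": 0},
  {"fingers": 0.2,"linear": [-0.014,-0.0254,0],"twist": 0},
  {"fingers": 0.2,"linear": [-0.014,-0.0254,0],"twist": 0},
  {"fingers": 0.2,"linear": [-0.014,-0.0254,0],"twist": 0},
  {"fingers": 0.2,"linear": [-0.014,-0.0254,0],"twist": 0},
])

```text
clock: 13.23
eef_pos: [516.0, 162.8, 122.4]
tool_rot: [-3.141, -0.001, -3.117]
force: [-0.1, 0.4, -0.2]
width: 31.0
gripper_force: 59.5
```

>>> drive_tool([
  {"fingers": 0.2,"linear": [-0.014,-0.0254,0],"twist": 0},
  {"fingers": 0.2,"linear": [-0.014,-0.0254,0],"twist": 0},
  {"fingers": 0.2,"linear": [-0.014,-0.0254,0],"twist": 0},
  {"fingers": 0.2,"linear": [-0.014,-0.0254,0],"twist": 0},
  {"fingers": 0.2,"linear": [-0.014,-0.0254,0],"twist": 0},
])

```text
clock: 13.65
eef_pos: [589.0, 37.3, 122.4]
tool_rot: [-3.141, -0.001, -3.117]
force: [0.3, -0.7, -0.4]
width: 30.6
gripper_force: 59.5
```

>>> drive_tool([
  {"fingers": 0.2,"linear": [-0.014,-0.0254,0],"twist": 0},
  {"fingers": 0.2,"linear": [-0.014,-0.0254,0],"twist": 0},
  {"fingers": 0.2,"linear": [-0.007,-0.0127,0],"twist": 0},
  {"fingers": 0.2,"linear": [0,0,0],"twist": 0},
  {"fingers": 0.2,"linear": [0,0,0],"twist": 0},
])

```text
clock: 14.07
eef_pos: [624.6, -23.8, 121.6]
tool_rot: [-3.142, -0.002, -3.119]
force: [-0.5, 1.2, -1.6]
width: 30.6
gripper_force: 59.6
```

>>> drive_tool([
  {"fingers": 0.2,"linear": [0,0,0.025],"twist": 0},
  {"fingers": 0.2,"linear": [0,0,0.03],"twist": 0},
  {"fingers": 0.2,"linear": [0,0,0.02],"twist": 0},
  {"fingers": 0.2,"linear": [0,0,0.008],"twist": 0},
  {"fingers": 0.2,"linear": [0,0,0.001],"twist": 0},
])

```text
clock: 14.48
eef_pos: [623.0, -21.3, 36.4]
tool_rot: [3.141, -0.005, -3.114]
force: [-1.0, 1.1, -0.2]
width: 31.3
gripper_force: 59.6
```

>>> drive_tool([
  {"fingers": 0.2,"linear": [0,0,0.001],"twist": 0},
  {"fingers": 0.2,"linear": [0,0,0.001],"twist": 0},
  {"fingers": 0.2,"linear": [0,0,0],"twist": 0},
])

```text
clock: 14.73
eef_pos: [625.4, -23.4, 36.5]
tool_rot: [-3.141, -0.0, -3.117]
force: [-0.7, -0.5, -1.9]
width: 31.2
gripper_force: 59.6
```

>>> drive_tool([
  {"fingers": 0.2,"linear": [0,0,0.001],"twist": 0},
  {"fingers": 0.2,"linear": [0,0,0.0005],"twist": 0},
  {"fingers": 0.2,"linear": [0,0,0],"twist": 0},
])

```text
clock: 14.98
eef_pos: [625.4, -23.9, 35.2]
tool_rot: [-3.141, -0.0, -3.118]
force: [-0.9, 1.0, 5.3]
width: 31.1
gripper_force: 60.2
```

Contact. I'll release, retreat and head for the reel seat.

>>> drive_tool([
  {"fingers": 0.45,"linear": [0,0,0],"twist": 0},
  {"fingers": 0.6,"linear": [0,0,0],"twist": 0},
  {"fingers": 0.65,"linear": [0,0,0],"twist": 0},
  {"fingers": 0.65,"linear": [0,0,-0.02],"twist": 0},
  {"fingers": 0.65,"linear": [0,0,-0.035],"twist": 0},
])

```text
clock: 15.4
eef_pos: [621.5, -24.0, 85.8]
tool_rot: [-3.141, -0.01, -3.117]
force: [-0.5, -0.2, 0.3]
width: 55.8
gripper_force: 0.0
```

>>> drive_tool([
  {"fingers": 0.65,"linear": [0,0,-0.04],"twist": 0},
  {"fingers": 0.65,"linear": [0,0,-0.02],"twist": 0},
  {"fingers": 0.65,"linear": [0.002,0.02,0],"twist": 0},
  {"fingers": 0.65,"linear": [0.002,0.03,0],"twist": 0},
  {"fingers": 0.65,"linear": [0.002,0.03,0],"twist": 0},
])

```text
clock: 15.82
eef_pos: [617.3, 55.4, 149.6]
tool_rot: [-3.14, -0.001, -3.121]
force: [-0.2, 0.9, -0.4]
width: 55.6
gripper_force: 0.0
```

>>> drive_tool([
  {"fingers": 0.65,"linear": [0.002,0.03,0],"twist": 0},
  {"fingers": 0.65,"linear": [0.002,0.03,0],"twist": 0},
  {"fingers": 0.65,"linear": [0.002,0.03,0],"twist": 0},
  {"fingers": 0.65,"linear": [0.002,0.03,0],"twist": 0},
  {"fingers": 0.65,"linear": [0.002,0.03,0],"twist": 0},
])

```text
clock: 16.23
eef_pos: [603.0, 207.0, 148.8]
tool_rot: [-3.141, -0.002, -3.117]
force: [0.3, -0.3, -0.2]
width: 55.7
gripper_force: 0.0
```

Run:
```python
from h import *
i=cams.get_image('top');j=cams.get_image('scene')
cv2.imwrite('pics/c.png',np.hstack([cv2.resize(i['color'][110:210,100:320],(440,300)),cv2.resize(j['color'][150:290,150:300],(320,300))]))
print(monitor.read_state()['eef_pos'])
```

```text
[601.46235334 214.0778469  148.92363014]
```

View pics/c.png

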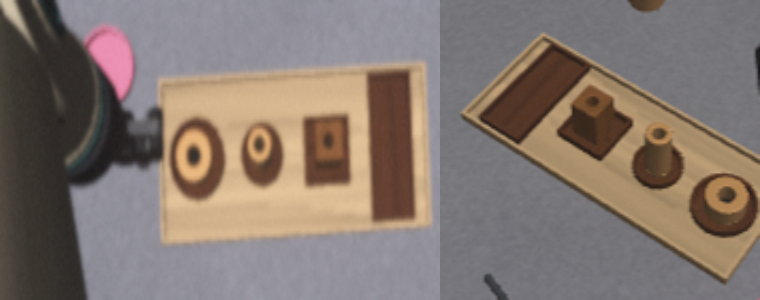

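The wide cork, slim grip and block are all upright in their bays, at about (195,155), (260,148) and (328,145) in the top crop. Next is the reel seat.

>>> drive_tool([
  {"fingers": 0.65,"linear": [0.0018,0.0243,0],"twist": 0},
  {"fingers": 0.65,"linear": [0.0018,0.0243,0],"twist": 0},
  {"fingers": 0.65,"linear": [0.0018,0.0243,0],"twist": 0},
  {"fingers": 0.65,"linear": [0.0018,0.0243,0],"twist": 0},
  {"fingers": 0.65,"linear": [0,0,0.02],"twist": -0.078},
])

```text
clock: 16.75
eef_pos: [594.3, 311.7, 132.4]
tool_rot: [3.133, 0.005, -3.032]
force: [0.5, 1.8, 0.8]
width: 55.3
gripper_force: 0.0
```

>>> drive_tool([
  {"fingers": 0.65,"linear": [0,0,0.03],"twist": -0.078},
  {"fingers": 0.65,"linear": [0,0,0.02],"twist": 0},
  {"fingers": 0.65,"linear": [0,0,0],"twist": 0},
  {"fingers": 0.65,"linear": [0,0,0],"twist": 0},
])

```text
clock: 17.08
eef_pos: [593.1, 301.7, 77.9]
tool_rot: [-3.14, -0.004, -2.962]
force: [1.1, 0.2, 0.4]
width: 55.5
gripper_force: 0.0
```

>>> drive_tool([
  {"fingers": 0.65,"linear": [-0.0005,0.0085,0],"twist": 0},
  {"fingers": 0.65,"linear": [0,0,0.01],"twist": 0},
  {"fingers": 0.65,"linear": [0,0,0],"twist": 0},
  {"fingers": 0.65,"linear": [0,0,0],"twist": 0},
])

```text
clock: 17.42
eef_pos: [592.5, 311.3, 69.1]
tool_rot: [-3.141, -0.002, -2.961]
force: [-0.5, 1.1, 0.1]
width: 55.9
gripper_force: 0.0
```

Run:
```python
from h import *
j=cams.get_image('scene')
cv2.imwrite('pics/d.png',cv2.resize(j['color'][220:310,320:410],(540,540),interpolation=cv2.INTER_CUBIC))
for _ in range(3): print(monitor.read_state()['eef_pos'])
```

```text
[592.76765653 311.14277234  69.21917183]
[592.76765653 311.14277234  69.21917183]
[592.76765653 311.14277234  69.21917183]
```

View pics/d.png

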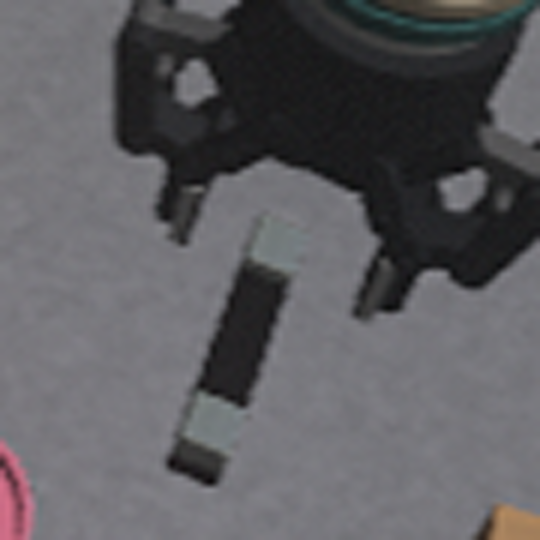

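>>> drive_tool([
  {"fingers": 0.65,"linear": [0,0,0.025],"twist": 0},
  {"fingers": 0.65,"linear": [0,0,0.02],"twist": 0},
  {"fingers": 0.65,"linear": [0,0,0.01],"twist": 0},
  {"fingers": 0.65,"linear": [0,0,0.003],"twist": 0},
  {"fingers": 0.65,"linear": [0,0,0],"twist": 0},
])

```text
clock: 17.88
eef_pos: [592.3, 310.8, 10.4]
tool_rot: [-3.141, -0.003, -2.961]
force: [-0.0, 0.5, -0.1]
width: 55.4
gripper_force: 0.0
```

>>> drive_tool([
  {"fingers": 0.3,"linear": [0,0,0],"twist": 0},
  {"fingers": 0.05,"linear": [0,0,0],"twist": 0},
  {"fingers": 0.05,"linear": [0,0,0],"twist": 0},
  {"fingers": 0.05,"linear": [0,0,0],"twist": 0},
  {"fingers": 0.05,"linear": [0,0,0],"twist": 0},
])

```text
clock: 18.3
eef_pos: [593.4, 311.6, 12.3]
tool_rot: [3.141, 0.0, -2.961]
force: [-0.5, -0.7, 6.6]
width: 15.7
gripper_force: 60.5
```

>>> drive_tool([
  {"fingers": 0.05,"linear": [0,0,-0.015],"twist": 0},
  {"fingers": 0.05,"linear": [0,0,-0.025],"twist": 0},
  {"fingers": 0.05,"linear": [0,0,-0.03],"twist": 0.078},
  {"fingers": 0.05,"linear": [0,0,-0.025],"twist": 0.078},
  {"fingers": 0.05,"linear": [0,0,-0.01],"twist": 0},
])

```text
clock: 18.72
eef_pos: [594.7, 312.4, 120.7]
tool_rot: [3.139, 0.004, -3.12]
force: [0.5, -0.1, -0.9]
width: 15.9
gripper_force: 59.8
```

>>> drive_tool([
  {"fingers": 0.05,"linear": [-0.001,-0.0139,0],"twist": 0},
  {"fingers": 0.05,"linear": [-0.0016,-0.0278,0],"twist": 0},
  {"fingers": 0.05,"linear": [-0.0016,-0.0278,0],"twist": 0},
  {"fingers": 0.05,"linear": [-0.0016,-0.0278,0],"twist": 0},
  {"fingers": 0.05,"linear": [-0.0016,-0.0278,0],"twist": 0},
])

```text
clock: 19.13
eef_pos: [601.8, 183.0, 114.2]
tool_rot: [-3.139, -0.005, -3.116]
force: [0.7, 0.2, -1.3]
width: 15.6
gripper_force: 59.7
```

>>> drive_tool([
  {"fingers": 0.05,"linear": [-0.0016,-0.0278,0],"twist": 0},
  {"fingers": 0.05,"linear": [-0.0016,-0.0278,0],"twist": 0},
  {"fingers": 0.05,"linear": [-0.0016,-0.0278,0],"twist": 0},
  {"fingers": 0.05,"linear": [-0.0016,-0.0278,0],"twist": 0},
  {"fingers": 0.05,"linear": [-0.0016,-0.0278,0],"twist": 0},
])

```text
clock: 19.55
eef_pos: [612.7, 44.4, 114.3]
tool_rot: [-3.14, -0.005, -3.116]
force: [0.1, 0.1, -0.8]
width: 15.8
gripper_force: 59.7
```

>>> drive_tool([
  {"fingers": 0.05,"linear": [-0.0016,-0.0278,0],"twist": 0},
  {"fingers": 0.05,"linear": [-0.0016,-0.0278,0],"twist": 0},
  {"fingers": 0.05,"linear": [-0.0016,-0.0278,0],"twist": 0},
  {"fingers": 0.05,"linear": [-0.0016,-0.0278,0],"twist": 0},
  {"fingers": 0.05,"linear": [-0.0016,-0.0278,0],"twist": 0},
])

```text
clock: 19.97
eef_pos: [623.8, -94.0, 114.3]
tool_rot: [-3.141, -0.006, -3.116]
force: [0.2, -0.3, -0.3]
width: 16.0
gripper_force: 59.7
```

>>> drive_tool([
  {"fingers": 0.05,"linear": [-0.001,-0.0139,0],"twist": 0},
  {"fingers": 0.05,"linear": [0,0,0],"twist": 0},
  {"fingers": 0.05,"linear": [0,0,0],"twist": 0},
  {"fingers": 0.05,"linear": [0,0,0],"twist": 0},
])

```text
clock: 20.3
eef_pos: [626.7, -102.9, 115.4]
tool_rot: [3.14, -0.003, -3.115]
force: [0.3, 0.6, -1.2]
width: 16.1
gripper_force: 59.7
```

Now I'll check how the reel sits in the grip.

>>> drive_tool([
  {"fingers": 0.05,"linear": [-0.0008,-0.0024,0.03],"twist": 0},
  {"fingers": 0.05,"linear": [0,0,0.02],"twist": 0},
  {"fingers": 0.05,"linear": [0,0,0.01],"twist": 0},
  {"fingers": 0.05,"linear": [0,0,0],"twist": 0},
  {"fingers": 0.05,"linear": [0,0,0],"twist": 0},
])

```text
clock: 20.72
eef_pos: [628.0, -105.8, 55.9]
tool_rot: [3.141, -0.003, -3.115]
force: [0.3, 0.1, -0.5]
width: 15.7
gripper_force: 59.7
```

Run:
```python
from h import *
j=cams.get_image('scene')
cv2.imwrite('pics/e.png',cv2.resize(j['color'][130:270,140:280],(560,560),interpolation=cv2.INTER_CUBIC))
print(monitor.read_state()['eef_pos'])
```

```text
[ 628.72980347 -106.36301857   56.80388328]
```

View pics/e.png

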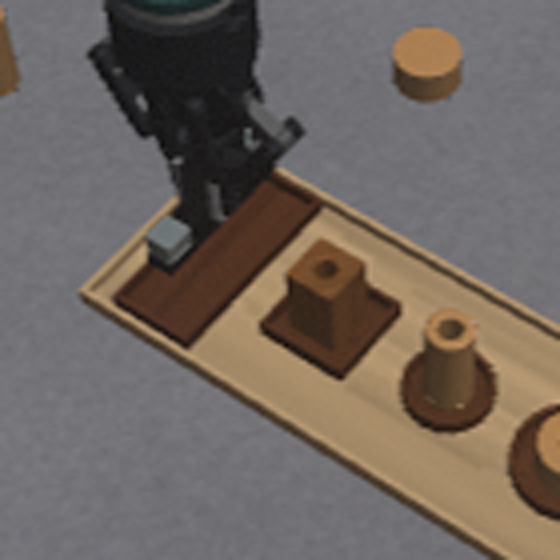

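The reel is level and aligned above the long bay (near (170,240)). I'll lower it.

>>> drive_tool([
  {"fingers": 0.05,"linear": [0,0.0005,0.015],"twist": 0},
  {"fingers": 0.05,"linear": [0,0,0.013],"twist": 0},
  {"fingers": 0.05,"linear": [0,0,0.006],"twist": 0},
  {"fingers": 0.05,"linear": [0,0,0.001],"twist": 0},
  {"fingers": 0.05,"linear": [0,0,0],"twist": 0},
])

```text
clock: 21.18
eef_pos: [627.7, -107.1, 20.8]
tool_rot: [-3.141, -0.002, -3.117]
force: [0.0, -1.0, -0.6]
width: 16.2
gripper_force: 59.7
```

>>> drive_tool([
  {"fingers": 0.05,"linear": [0,0,0.001],"twist": 0},
  {"fingers": 0.05,"linear": [0,0,0],"twist": 0},
])

```text
clock: 21.35
eef_pos: [628.3, -107.2, 20.5]
tool_rot: [-3.141, -0.001, -3.117]
force: [0.2, 1.3, -0.5]
width: 15.9
gripper_force: 59.7
```

>>> drive_tool([
  {"fingers": 0.05,"linear": [0,0.0015,0.001],"twist": 0},
  {"fingers": 0.05,"linear": [0,0,0.0005],"twist": 0},
  {"fingers": 0.05,"linear": [0,0,0],"twist": 0},
])

```text
clock: 21.6
eef_pos: [628.3, -105.6, 19.3]
tool_rot: [-3.141, -0.001, -3.117]
force: [-1.4, -0.0, 4.4]
width: 16.2
gripper_force: 60.3
```

>>> drive_tool([
  {"fingers": 0.25,"linear": [0,0,0],"twist": 0},
  {"fingers": 0.4,"linear": [0,0,0],"twist": 0},
  {"fingers": 0.45,"linear": [0,0,0],"twist": 0},
  {"fingers": 0.45,"linear": [0,0,-0.015],"twist": 0},
  {"fingers": 0.45,"linear": [0,0,-0.03],"twist": 0},
])

```text
clock: 22.02
eef_pos: [624.8, -105.2, 60.4]
tool_rot: [3.141, -0.01, -3.117]
force: [0.9, 0.4, 0.4]
width: 38.2
gripper_force: 0.0
```

>>> drive_tool([
  {"fingers": 0.5,"linear": [0,0,-0.04],"twist": 0},
  {"fingers": 0.5,"linear": [0,0,-0.04],"twist": 0},
  {"fingers": 0.5,"linear": [0.03,-0.03,0],"twist": 0},
  {"fingers": 0.5,"linear": [0.03,-0.03,0],"twist": 0},
  {"fingers": 0.5,"linear": [0.03,-0.03,0],"twist": 0},
])

```text
clock: 22.43
eef_pos: [541.5, -196.6, 144.7]
tool_rot: [-3.14, -0.0, -3.115]
force: [0.7, -1.6, -0.5]
width: 42.5
gripper_force: 0.0
```

>>> drive_tool([
  {"fingers": 0.5,"linear": [0.03,-0.03,0],"twist": 0},
  {"fingers": 0.5,"linear": [0.03,-0.03,0],"twist": 0},
  {"fingers": 0.5,"linear": [0,0,0],"twist": 0},
  {"fingers": 0.5,"linear": [0,0,0],"twist": 0},
  {"fingers": 0.5,"linear": [0,0,0],"twist": 0},
])

```text
clock: 22.85
eef_pos: [484.8, -256.3, 144.0]
tool_rot: [-3.141, -0.001, -3.118]
force: [0.5, 0.1, -0.2]
width: 42.4
gripper_force: 0.0
```

Run:
```python
from h import *
i=cams.get_image('top');j=cams.get_image('scene')
cv2.imwrite('pics/f.png',np.hstack([cv2.resize(i['color'][110:210,170:320],(450,300)),cv2.resize(j['color'][150:290,150:330],(350,300))]))
```

```text
(no output)
```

View pics/f.png

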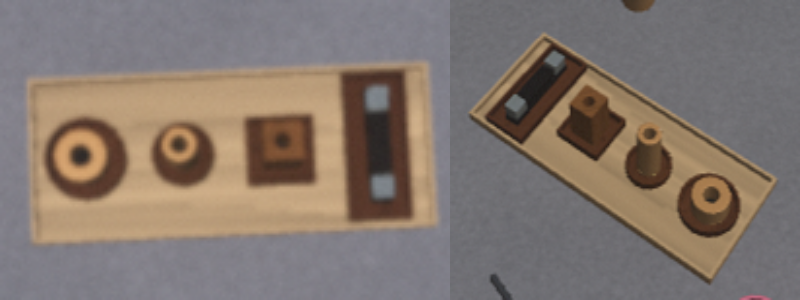

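All four parts sit in their bays: wide cork (80,155), grip (178,145), block (282,140) and reel (378,140). I'm handing in.

```bash
python3 -c "from cell import ctrl;print(ctrl.finish_job())"
```

```text
the job is handed in; nothing more can be done
None
```

The four parts are each in their matching bay, the two blanks were left alone, and the job was handed in at about 23 s of arm time.

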